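# Put the glaze tray away and latch the crate gate

### The job

Slide the wooden tray with its two glaze bottles all the way into the open-topped crate, until it stops against the crate's back wall, with both bottles left standing in it. Then swing the crate's gate shut, without slamming it, and press until its sprung tongue snaps in behind the striker pin and the gate stays latched. Do not disturb the cup, the brush and the big bottle around the crate.

Things in the scene. Friction and masses are not known exactly. Their poses are not given: they have to be found in the camera images.
- crate_mouth (a point): Open-topped plywood crate, fixed. Middle of its mouth, on its floor, 10 mm above the bench. x points into the crate, y to the hinge side, z up. Inside 164 mm wide, 180 mm deep (back wall at x = +180 mm); walls 12 mm thick, their tops 70 mm above the bench. Its grey floor, 188 mm wide, runs on 112 mm in front of the mouth as a sill. In this frame the gate's hinge axis is at x = -8, y = +94 mm.
- tray_front (a point): Loose open tray of brown wood, 160 mm long (x), 150 mm wide (y), 30 mm high, 6 mm walls, 0.25 kg, lying on the crate's floor and sticking out of the mouth. Middle of its front wall's outer face, 15 mm above its underside (25 mm above the bench); x points into the crate. Fully home, this point is at x = +20 mm in the crate_mouth frame (20 mm inside the mouth).
- bottle0_mid (a point): White squeeze bottle with a narrow tip standing loose in the tray on its left (+y) half, towards the back: 52 mm diameter, 115 mm high, about 0.15 kg. This point is on its axis, 50 mm above its underside; z is its axis.
- bottle1_mid (a point): The same kind of bottle in the tray's right (-y) half. This point is on its axis, 50 mm above its underside; z is its axis.
- gate (a joint): Hinge of the crate's wooden gate, rad: 0 = shut (a stop), growing as its free end swings out towards the robot and round to the left (1.57 = straight out; limit 2.3). Starts at 1.65 to 2.0. Slight friction holds it where left. From about 0.1 to 0.04 the tongue rides over the pin and the gate needs 4 to 20 N of push at gate_face; then it snaps home. Latched it reads below 0.025 (a little play).
- gate_hinge (a point): On the gate's upright hinge axis, left end of the mouth, 45 mm above the bench. Its frame turns with the gate: -y runs along the gate to the free end, -x is the normal of the outer face (towards the robot when shut). The panel is 14 mm thick (7 mm either side of the axis), 14 to 72 mm above the bench, and ends 190 mm from the axis.
- gate_face (a point): A point on the flat outer face of the gate panel, to push on: 130 mm from the hinge axis along the gate, 60 mm short of its free edge, 45 mm above the bench. Same axes as gate_hinge. The dark steel latch case is let in flush in the panel's top corner at the free edge.
- tongue (a joint): The sprung steel tongue in the latch case, m: 0 = fully out (12 mm beyond the gate's free edge, 61 mm above the bench), up to 0.011 = pushed in. Its sloped side faces the pin as the gate shuts, so pushing the gate is enough to drive it in; it springs out again behind the pin.
- water_cup: Bystander: white ceramic cup, 76 mm across and 90 mm high, standing on the bench left of the crate. Origin under its centre.
- brush: Bystander: brush lying on the bench in front of the crate's right side, its length roughly along the crate's. Origin under its middle.
- big_bottle: Bystander: large blue-grey glaze bottle, 68 mm across and 170 mm high, standing on the bench right of the crate. Origin under its centre.
- striker_pin (a point): Fixed upright steel pin 8 mm thick at the right end of the mouth (x = -22, y = -103 mm in the crate_mouth frame), 32 to 78 mm above the bench, behind which the tongue must catch. This point: on its axis, 61 mm above the bench. Same axes as crate_mouth.
Mind the look-alikes: they are no part of the job. Of the things like the part that bears tray_front, leave any that is black or pink; of the rest the larger one is meant.

How it is judged:
By the outcome, as a careful person would: the job done as asked, in the order asked, and still so for the second after the job is handed in, with the robot touching nothing.
It also fails if it takes over 59 s, if anything falls off the work surface, if the arm or the gripper's body presses on something with over 40 N, if the wrist force passes 120 N, or if a joint passes its speed limit or range.

### The arm

A 6-joint arm with a two-finger parallel gripper is mounted at the origin on the work surface. World frame = base frame: x ahead of the robot, y to its left, z up, the work surface at z = 0. Lengths are in m, angles in degrees, forces in N, time in s.
With the tool pointing down it reaches from about 0.35 to 0.85 m from the base axis. Payload 8.1 kg.
Tool frame: the origin (TCP) lies at the very end of the fingers, on their centre line; the grasp point (between the pads) lies 19 mm behind it; z points along the fingers, y is the line along which they close (so a half turn about z gives the same grasp; the last joint's range is limited). The gripper opens to 85 mm and grips with 20 to 120 N. Pads are 22 mm wide; open, the fingers measure 114 mm over their backs; the gripper's body (76 mm by 85 mm) begins 54 mm behind the grasp point. The pads swing forward as they close: fully open they stand 13 mm farther back than shut.
Start: joints at [-81.44, 7.471, 85.268, -0, 87.261, -4.893], TCP at [0.14, -0.584, 0.231] pointing down, gripper open.
Joint ranges: [-169.43, 169.43], [-51.17, 129.36], [1.28, 143.12], [-76.62, 256.62], [0, 156.53], [-152.29, 152.29]. Speed limits (degrees/s): [136.94, 136.94, 159.86, 180, 180, 180].

### API

Orientations are given as [roll, pitch, yaw] about the fixed x, y, z axes, in that order (R = Rz(yaw) Ry(pitch) Rx(roll)).
In Python, from bench import bot gives the robot as it stands.
- The arm moves only by the tool step_arm, never from a script. Its argument "rows" is a list that holds one entry, the list of rows, each a list of 5 numbers: the shift along the tool's x, y, z in m, then the turn about the tool's z in degrees, then the finger opening in m, from 0 to 0.0854. A call has exactly 5 rows; each row is the pose to reach, as a shift and turn from the pose commanded when the call began, along the tool's axes at that moment; what a row does not reach only later rows make up. A row lasts 1/12 s, in which the tool goes at most 41.7 mm and 7.16 degrees, less where a joint would pass 70% of its speed; a pose out of reach is approached as far as the arm can. A call with a gripper value outside its range is refused whole. The fingers move at their own pace and stop on an object; "squeeze" is the grip in N (left out, the last holds). Time passes only in rows, so rows that repeat a pose let the fingers close, or fill a call up. It gives the time, the measured TCP pose, the force, the opening and the grip force at its end, in the units of the state.
- bot.get_state(): the state, without advancing time (a new reading comes with each control period).
- bot.read_camera(name): name is "scene" or "top" or "wrist"; returns the picture (400x640x3 uint8, red, green, blue); there is no depth.
- bot.camera_info(name): a dict with "vertical_fov" (degrees; the focal length in pixels is half the picture's height over the tangent of half this angle, whatever the lens; pixels are square), "cx", "cy" (the principal point, pixels), "rvec" (rotation vector, rad) and "tvec" (3), from world to camera coordinates, as OpenCV has them; the wrist camera has in their place "tool_from_camera" (4x4, takes a point from camera to tool coordinates, whose origin is the TCP and whose axes are the flange's). Camera axes: x right, y down, z forward; pixel columns grow to the right and rows downward; lengths in m; the calibration is good to about 2 mm. A picture is of the moment at which its call begins: read the wrist's pose just before it. camera_info takes no time and is no camera call.
- bot.finish_job(): hands the job in; it is judged then, once.
The state is a dict: "time_s": time; "joints": joint angles; "joint_vel": joint speeds; "tau": joint torques, N m; "ee_pos": TCP position; "ee_rot": TCP orientation; "ft_force": force on the tool from outside, world axes, zero at the start; "ft_torque": the same for the moment, N m; "width": opening from 0.0 (shut) to 1.0 (fully open); "grasp_force": force on a finger pad.
Only numpy, scipy, OpenCV 4.12 (cv2) and the standard library are available. Lean on these libraries where they do the work, as an engineer would, in place of code of your own. Each camera call takes 0.05 s, during which the arm holds its last target. There are 200 camera calls.

## Working session

There is one attempt and no reset: what is moved stays moved. The work goes in short steps, Python scripts to look and compute and a tool call to move; the robot and the scene stay as the last step left them, time stands still between calls to the robot, and variables do not carry over. Pictures are saved under pics/ and viewed, at most 10 in all, crops included, and the job is handed in when it is done.

Besides the shell and the picture viewer there is one more tool, called after "Request:" as name(argument=value, ...) on one line, values as JSON. step_arm: Moves the arm, as the interface text tells. Its arguments: {"type":"object","properties":{"rows":{"type":"array"},"squeeze":{"type":"number"}},"required":["rows"]}

```bash
mkdir -p pics; cat > h.py <<'E'
import numpy as np, cv2
from bench import bot
def cam(n):
    i=bot.camera_info(n); f=200/np.tan(np.radians(i["vertical_fov"])/2)
    K=np.array([[f,0,i["cx"]],[0,f,i["cy"]],[0,0,1]])
    if n=="wrist":
        from scipy.spatial.transform import Rotation as R
        s=bot.get_state(); T=np.eye(4); T[:3,:3]=R.from_euler('xyz',s["ee_rot"],degrees=True).as_matrix(); T[:3,3]=s["ee_pos"]
        M=np.linalg.inv(T@np.array(i["tool_from_camera"])); return K,M[:3,:3],M[:3,3]
    return K,cv2.Rodrigues(np.array(i["rvec"],float))[0],np.array(i["tvec"],float).ravel()
def ray(c,u,v):
    K,R,t=c; return -R.T@t, R.T@np.linalg.solve(K,[u,v,1])
def onz(c,u,v,z):
    o,d=ray(c,u,v); return o+d*(z-o[2])/d[2]
def px(c,p):
    K,R,t=c; q=K@(R@np.array(p,float)+t); return q[:2]/q[2]
def shot(n,f):
    im=bot.read_camera(n); cv2.imwrite(f"pics/{f}.png",im[:,:,::-1]); return im
E
python3 - <<'E'
from h import *
print(bot.get_state()); print({n:bot.camera_info(n) for n in("scene","top","wrist")})
a=shot("scene","s0");b=shot("top","t0")
E
```

```text
{'time_s': 0.0, 'joints': array([-8.14393030e+01,  7.51598663e+00,  8.53289430e+01, -1.24476237e-03,
        8.72621110e+01, -4.89289468e+00]), 'joint_vel': array([ 0.01050248,  0.0409134 , -0.01118523,  0.06822523, -0.03177637,
       -0.00711448]), 'tau': array([-1.34418701e-04, -5.69392061e+01, -5.00562823e+01, -3.84221694e-04,
        1.46655750e-02, -1.64530832e-05]), 'ee_pos': array([ 0.13952786, -0.58298383,  0.2302385 ]), 'ee_rot': array([-1.79893243e+02, -7.89115324e-03,  1.34536449e+01]), 'ft_force': array([-1.25282686,  0.54721699,  1.50123857]), 'ft_torque': array([ 0.05814583, -0.0315458 ,  0.00698633]), 'grasp_force': 0.0, 'width': 0.9967762336881053}
{'scene': {'vertical_fov': 49.54453653946673, 'cx': 321.1955644078521, 'cy': 197.59778243235414, 'rvec': array([ 2.16792522,  1.26485943, -0.44282931]), 'tvec': array([-0.27736547, -0.36844312,  1.60415842])}, 'top': {'vertical_fov': 53.65343969665278, 'cx': 318.75273687418684, 'cy': 199.55816079151816, 'rvec': array([ 2.1777787 , -2.04404346,  0.21551471]), 'tvec': array([-0.09037366,  0.60895869,  0.97120455])}, 'wrist': {'vertical_fov': 67.11660566960765, 'cx': 316.6036979367693, 'cy': 197.66471647899323, 'tool_from_camera': array([[ 5.19014907e-04, -9.47104025e-01, -3.20926309e-01,
         8.15234421e-02],
       [ 9.99999081e-01,  8.93381947e-04, -1.01927203e-03,
         6.02366514e-04],
       [ 1.25206641e-03, -3.20925485e-01,  9.47103619e-01,
        -1.41833141e-01],
       [ 0.00000000e+00,  0.00000000e+00,  0.00000000e+00,
         1.00000000e+00]])}}
```

View pics/s0.png

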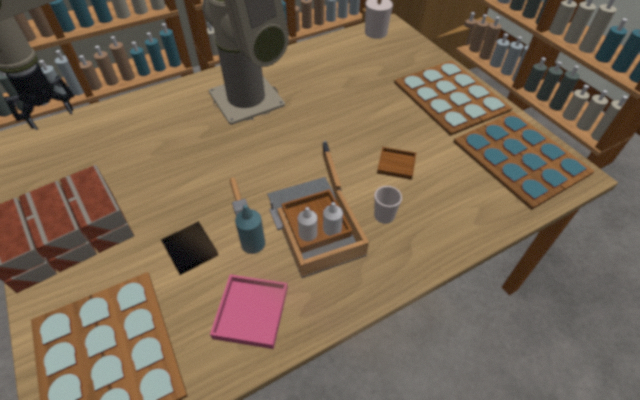

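View pics/t0.png

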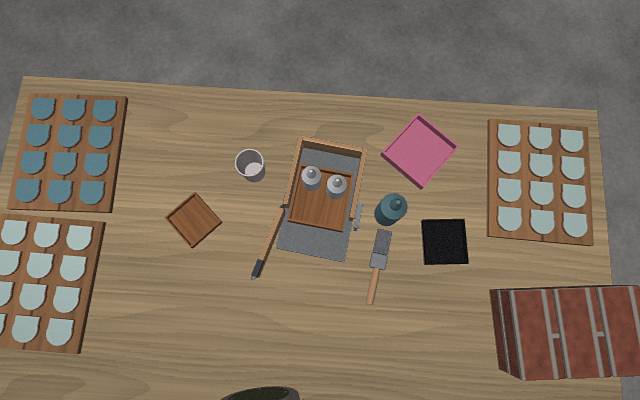

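The scene picture shows the crate at about (320,230) with the tray and two bottles. The cup is at (387,203), the big bottle at (250,230) and the brush at (238,195). In the top view the sill's front corners are near (277,247) and (345,261), and the back wall corners near (302,138) and (366,150). The gate runs from (287,207) to (255,275), and the tray front edge from (290,222) to (342,230).

```bash
python3 - <<'E'
from h import *
im=cv2.imread("pics/t0.png")[125:290,235:415]
cv2.imwrite("pics/t0c.png",cv2.resize(im,None,fx=3.6,fy=3.6,interpolation=cv2.INTER_CUBIC))
E
```

```text
(no output)
```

View pics/t0c.png

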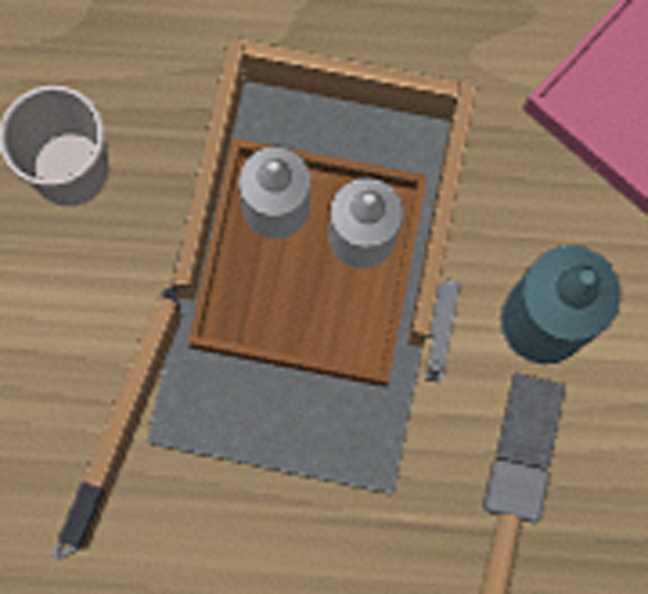

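The crop shows the sill corners at (150,441) and (394,492), and the crate's back top corners at (228,41) and (474,88). The tray's front corners are at (190,347) and (388,383), with the gate top running from the hinge at (172,290) to its free end at (75,548).

```bash
python3 - <<'E'
from h import *
c=cam("top"); print("cam",-c[1].T@c[2])
P=lambda u,v,z: onz(c,u/3.6+235-.4,v/3.6+125-.4,z)
sl,sr=P(150,441,.01),P(394,492,.01); bl,br=P(228,41,.07),P(474,88,.07)
print(sl,sr,np.linalg.norm(sl-sr),bl,br,np.linalg.norm(bl-br))
mf,mb=(sl+sr)/2,(bl+br)/2
d=(mb-mf)[:2]; print("len(304)",np.linalg.norm(d)); y1=np.degrees(np.arctan2(d[1],d[0]))
w=(sl-sr)[:2]; w2=(bl-br)[:2]; print(y1,np.degrees(np.arctan2(-w[0],w[1])),np.degrees(np.arctan2(-w2[0],w2[1])))
yaw=y1; e=d/np.linalg.norm(d); n=np.array([-e[1],e[0]])
m=((mf[:2]+112*e/1000)+(mb[:2]-e*.192))/2; print("mouth",m,yaw)
def C(p): q=p[:2]-m; return np.round(1000*np.array([q@e,q@n]),1)
for nm,u,v,z in [("trayL",190,347,.04),("trayR",388,383,.04),("trayBL",238,142,.04),("trayBR",425,175,.04),("hinge",172,290,.072),("gateend outer",58,540,.072),("gateend inner",86,548,.072),("tip0",273,172,.131),("tip1",369,204,.131),("bot0 base",275,237,.016),("b1 base",365,268,.016),("brushhead L",512,375,.01),("brush corner",487,508,.01),("handle",500,590,.01),("bigbot",581,286,.17),("cup",52,133,.09),("pin",434,378,.078)]:
  p=P(u,v,z); print(nm,np.round(p,3),C(p))
E
```

```text
cam [ 0.40233726 -0.06079073  1.07548388]
[0.48717437 0.05442378 0.01      ] [ 0.46108073 -0.1290334   0.01      ] 0.18530357787664103 [0.78257567 0.01507971 0.07      ] [ 0.75758418 -0.16964737  0.07      ] 0.18640994835312769
len(304) 0.298640472262139
-7.693287568601049 -8.095047245882279 -7.7046954243515255
mouth [ 0.58246378 -0.05193952] -7.693287568601049
trayL [0.555 0.028 0.04 ] [-37.7  75.3]
trayR [ 0.538 -0.119  0.04 ] [-35.2 -72.2]
trayBL [0.714 0.004 0.04 ] [122.7  72.9]
trayBR [ 0.697 -0.139  0.04 ] [125.1 -70.6]
hinge [0.591 0.041 0.072] [-4.1 93.3]
gateend outer [0.41  0.105 0.072] [-191.8  132.9]
gateend inner [0.406 0.086 0.072] [-193.3  112.7]
tip0 [ 0.667 -0.027  0.131] [80.1 35.6]
tip1 [ 0.648 -0.094  0.131] [ 70.8 -33.4]
bot0 base [ 0.647 -0.028  0.016] [61.3 32.1]
b1 base [ 0.628 -0.098  0.016] [ 51.  -39.8]
brushhead L [ 0.554 -0.213  0.01 ] [  -6.8 -163.9]
brush corner [ 0.454 -0.198  0.01 ] [-108.  -162.2]
handle [ 0.395 -0.21   0.01 ] [-164.4 -181.6]
bigbot [ 0.592 -0.233  0.17 ] [  33.7 -178.5]
cup [0.697 0.135 0.09 ] [ 88.4 200.6]
pin [ 0.539 -0.149  0.078] [ -30.6 -101.9]
```

```bash
cat >> h.py <<'E'
from scipy.spatial.transform import Rotation as Ro
M0=np.array([.5825,-.052]); YAW=-7.7
ex=np.array([np.cos(np.radians(YAW)),np.sin(np.radians(YAW))]); ey=np.array([-ex[1],ex[0]])
def W(x,y,z): return np.append(M0+ex*x/1000+ey*y/1000,z/1000)   # crate mm (z above bench) -> world
def tool(x,y,z,yaw=None):
    s=bot.get_state(); R=Ro.from_euler('xyz',s["ee_rot"],degrees=True).as_matrix()
    d=R.T@(W(x,y,z)-s["ee_pos"]); print("shift",np.round(d,4),"turn",None if yaw is None else round((s["ee_rot"][2]-yaw+180)%360-180,2))
def where():
    s=bot.get_state(); q=s["ee_pos"][:2]-M0; print("crate mm",np.round([1000*q@ex,1000*q@ey,1000*s["ee_pos"][2]],1),"yaw",s["ee_rot"],"F",s["ft_force"],"t",s["time_s"],"w",s["width"])
E
python3 - <<'E'
from h import *
where(); tool(-85,1,120,172.3); print(W(-85,1,120))
E
```

```text
crate mm [-367.8 -585.6  230.3] yaw [-1.79903341e+02 -7.58625159e-03  1.34504681e+01] F [0.12918342 0.3872097  0.65854836] t 0.1 w 1.0031742934789059
shift [ 0.4754 -0.4449  0.1111] turn -158.85
[ 0.49840041 -0.03962019  0.12      ]
```

Request:
step_arm(rows=[[[0.029, -0.027, 0, -7, 0.04], [0.058, -0.054, 0, -14, 0.04], [0.087, -0.082, 0, -21, 0.04], [0.117, -0.109, 0, -28, 0.04], [0.146, -0.137, 0, -35, 0.04]]])

```text
time_s: 0.52
ee_pos: [0.2502, -0.4145, 0.2306]
ee_rot: [-180.0, -0.0, 48.8]
ft_force: [0.6, -0.2, 0.9]
width: 0.467
grasp_force: 0.0
```

Request:
step_arm(rows=[[[0.04, -0.006, 0, -7, 0.04], [0.079, -0.011, 0, -14, 0.04], [0.119, -0.017, 0, -21, 0.04], [0.158, -0.022, 0, -28, 0.04], [0.198, -0.028, 0, -35, 0.04]]])

```text
time_s: 0.93
ee_pos: [0.3606, -0.2478, 0.2311]
ee_rot: [-180.0, -0.0, 83.8]
ft_force: [1.2, -0.5, 0.2]
width: 0.467
grasp_force: 0.0
```

Request:
step_arm(rows=[[[0.036, 0.018, 0, -7, 0.04], [0.071, 0.036, 0, -14, 0.04], [0.107, 0.054, 0, -21, 0.04], [0.143, 0.072, 0, -28, 0.04], [0.178, 0.09, 0, -35, 0.04]]])

```text
time_s: 1.35
ee_pos: [0.4703, -0.0808, 0.2311]
ee_rot: [-180.0, -0.0, 118.8]
ft_force: [0.7, -1.3, -0.0]
width: 0.468
grasp_force: 0.0
```

```bash
python3 - <<'E'
from h import *
where(); tool(-85,1,120,172.3)
E
```

```text
crate mm [-107.3  -43.6  231.1] yaw [-1.79995974e+02 -3.83014692e-03  1.18811184e+02] F [ 0.65820234 -1.3251312  -0.0093966 ] t 1.35 w 0.4676294144262132
shift [0.0226 0.0445 0.1111] turn -53.49
```

Request:
step_arm(rows=[[[0.005, 0.009, 0.02, -7, 0.04], [0.009, 0.018, 0.04, -14, 0.04], [0.014, 0.027, 0.06, -21, 0.04], [0.018, 0.036, 0.08, -28, 0.04], [0.0226, 0.0445, 0.1, -35, 0.04]]])

```text
time_s: 1.77
ee_pos: [0.4981, -0.0412, 0.13]
ee_rot: [-180.0, -0.0, 153.8]
ft_force: [-0.6, 0.5, -0.2]
width: 0.469
grasp_force: 0.0
```

Request:
step_arm(rows=[[[0, 0, 0, -7, 0.04], [0, 0, 0, -14, 0.04], [0, 0, 0, -18.5, 0.04], [0, 0, 0, -18.5, 0.04], [0, 0, 0, -18.5, 0.04]]])

```text
time_s: 2.18
ee_pos: [0.4979, -0.0419, 0.131]
ee_rot: [180.0, -0.0, 171.8]
ft_force: [0.9, -0.9, -0.0]
width: 0.47
grasp_force: 0.0
```

```bash
python3 - <<'E'
from h import *
where(); tool(-85,1,20,172.3); c=cam("wrist"); shot("wrist","w1")
for p in [(-37,75,40),(-37,-75,40),(0,82,10),(0,-82,10),(-112,94,10),(-112,-94,10),(-30,-102,78)]: print(p,px(c,W(*p)))
E
```

```text
crate mm [-85.2  -1.3 131. ] yaw [ 1.79999322e+02 -3.76745682e-02  1.71797368e+02] F [ 0.85579011 -0.88613176 -0.03643317] t 2.1833 w 0.47016092666338477
shift [-0.0002  0.0023  0.111 ] turn -0.5
(-37, 75, 40) [405.31912533 254.45126046]
(-37, -75, 40) [233.3684048  255.84428348]
(0, 82, 10) [400.74390512 272.07592272]
(0, -82, 10) [237.73039869 273.3854628 ]
(-112, 94, 10) [424.59942012 162.34100057]
(-112, -94, 10) [212.52779202 164.13441145]
(-30, -102, 78) [185.81256763 289.46931356]
```

View pics/w1.png

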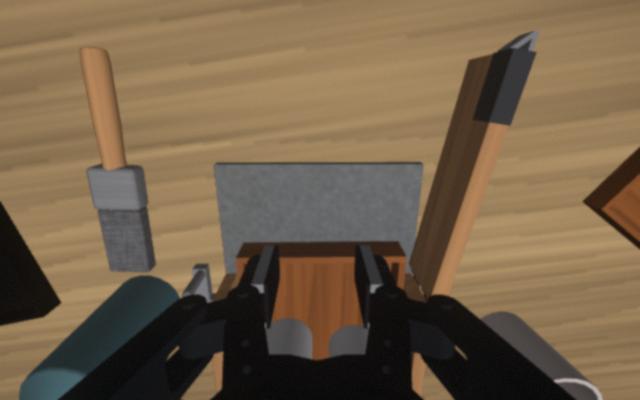

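The wrist view shows the sill's front edge at row 163 (columns 215–421) and the tray's front top edge at row 254 (columns 237–405). The gate is swung out on the right. All of it matches the predictions to within about 2 mm.

Request:
step_arm(rows=[[[0, 0.0005, 0.03, -0.5, 0.04], [0, 0.001, 0.06, -0.5, 0.04], [0, 0.0015, 0.085, -0.5, 0.04], [0, 0.002, 0.105, -0.5, 0.04], [0, 0.0023, 0.113, -0.5, 0.04]]])

```text
time_s: 2.65
ee_pos: [0.496, -0.0392, 0.015]
ee_rot: [180.0, -0.3, 172.3]
ft_force: [-0.8, 0.1, -0.2]
width: 0.469
grasp_force: 0.0
```

Request:
step_arm(rows=[[[-0.008, 0, 0, 0, 0.04], [-0.018, 0, 0, 0, 0.04], [-0.025, 0, 0, 0, 0.04], [-0.029, 0, 0, 0, 0.04], [-0.032, 0, 0, 0, 0.04]]])

```text
time_s: 3.07
ee_pos: [0.532, -0.0442, 0.0197]
ee_rot: [-180.0, 0.1, 172.4]
ft_force: [-1.1, -0.5, -0.2]
width: 0.471
grasp_force: 0.0
```

Request:
step_arm(rows=[[[-0.003, 0, 0, 0, 0.04], [-0.006, 0, 0, 0, 0.04], [-0.009, 0, 0, 0, 0.04], [-0.013, 0, 0, 0, 0.04], [-0.017, 0, 0, 0, 0.04]]])

```text
time_s: 3.48
ee_pos: [0.5455, -0.0458, 0.018]
ee_rot: [180.0, -0.2, 172.5]
ft_force: [-8.6, -0.1, 7.3]
width: 0.472
grasp_force: 4.3
```

```bash
python3 -c "
from h import *
where()"
```

```text
crate mm [-37.5   1.1  18. ] yaw [179.9970089   -0.21471273 172.45186263] F [-8.56815207 -0.13291001  7.28556072] t 3.4833 w 0.4722029140967011
```

Request:
step_arm(rows=[[[-0.004, 0, 0, 0, 0.04], [-0.008, 0, 0, 0, 0.04], [-0.012, 0, 0, 0, 0.04], [-0.016, 0, 0, 0, 0.04], [-0.02, 0, 0, 0, 0.04]]])

```text
time_s: 3.9
ee_pos: [0.5654, -0.0484, 0.018]
ee_rot: [180.0, -0.2, 172.5]
ft_force: [-8.6, 1.8, 6.9]
width: 0.473
grasp_force: 4.1
```

```bash
python3 - <<'E'
from h import *
where(); shot("wrist","w2")
E
```

```text
crate mm [-17.4   1.3  18. ] yaw [179.99665184  -0.21080726 172.46009237] F [-8.61650858  1.76814597  6.90869717] t 3.9 w 0.47251683309344467
```

View pics/w2.png

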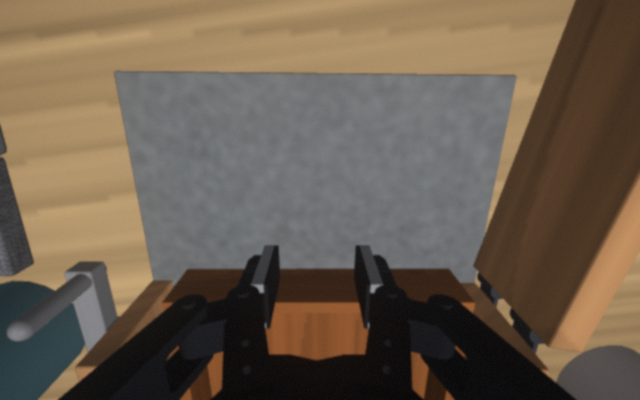

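The wrist view shows the fingertips at (270,247) and (362,247), in front of the tray's front wall (rows 268–302). The tray sits square and the gate is clear on the right.

Request:
step_arm(rows=[[[-0.004, 0, 0, 0, 0.04], [-0.008, 0, 0, 0, 0.04], [-0.012, 0, 0, 0, 0.04], [-0.016, 0, 0, 0, 0.04], [-0.019, 0, 0, 0, 0.04]]])

```text
time_s: 4.37
ee_pos: [0.5847, -0.051, 0.0178]
ee_rot: [180.0, -0.1, 172.5]
ft_force: [-6.5, 1.2, 4.5]
width: 0.47
grasp_force: 3.3
```

Request:
step_arm(rows=[[[-0.002, 0, 0, 0, 0.04], [-0.004, 0, 0, 0, 0.04], [-0.006, 0, 0, 0, 0.04], [-0.0075, 0, 0, 0, 0.04], [-0.009, 0, 0, 0, 0.04]]])

```text
time_s: 4.78
ee_pos: [0.5927, -0.052, 0.0177]
ee_rot: [180.0, -0.3, 172.5]
ft_force: [-17.8, 2.7, 12.4]
width: 0.47
grasp_force: 9.4
```

```bash
python3 -c "
from h import *
where()"
```

```text
crate mm [10.1  1.3 17.7] yaw [179.99506342  -0.26525705 172.45560115] F [-17.83802479   2.74169255  12.41384449] t 4.7833 w 0.4699233979567652
```

Request:
step_arm(rows=[[[-0.0005, 0, 0, 0, 0.04], [-0.001, 0, 0, 0, 0.04], [-0.0015, 0, 0, 0, 0.04], [-0.0015, 0, 0, 0, 0.04], [-0.0015, 0, 0, 0, 0.04]]])

```text
time_s: 5.2
ee_pos: [0.5927, -0.0521, 0.0178]
ee_rot: [-180.0, -0.4, 172.5]
ft_force: [-19.9, 3.0, 15.2]
width: 0.469
grasp_force: 10.2
```

```bash
python3 - <<'E'
from h import *
where()
im=shot("top","t1")[125:290,235:415]
cv2.imwrite("pics/t1c.png",cv2.resize(im[:,:,::-1],None,fx=3.6,fy=3.6,interpolation=cv2.INTER_CUBIC))
E
```

```text
crate mm [10.1  1.3 17.8] yaw [-179.99976054   -0.43255063  172.46234079] F [-19.89314719   2.95008653  15.18040828] t 5.2 w 0.4685814839416815
```

View pics/t1c.png

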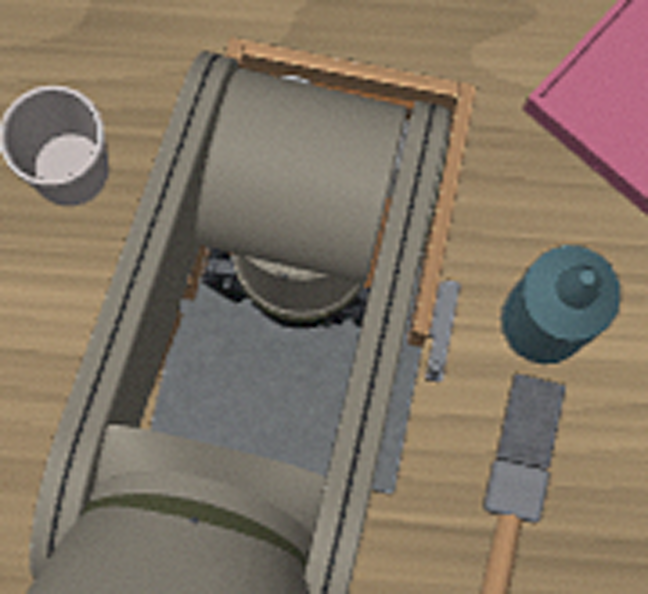

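The top view has the arm over the crate. The cup, big bottle and brush are unmoved, and the force rise at a standstill (20 N, tool at x = +10 mm) agrees with the tray being home.

Request:
step_arm(rows=[[[0.004, 0, 0, 0, 0.04], [0.018, 0, 0, 0, 0.04], [0.04, 0, -0.015, 0, 0.04], [0.065, 0, -0.05, 0, 0.02], [0.075, 0.01, -0.09, 0, 0.0]]])

```text
time_s: 5.67
ee_pos: [0.5189, -0.0336, 0.1038]
ee_rot: [-180.0, -0.4, 172.4]
ft_force: [0.2, -0.2, 1.0]
width: 0.196
grasp_force: 0.0
```

Request:
step_arm(rows=[[[0.015, 0.03, -0.01, 0, 0], [0.03, 0.065, -0.01, 0, 0], [0.045, 0.1, -0.01, 0, 0], [0.06, 0.13, -0.01, 0, 0], [0.07, 0.142, -0.01, 0, 0]]])

```text
time_s: 6.08
ee_pos: [0.4725, 0.12, 0.1172]
ee_rot: [179.9, 0.1, 172.6]
ft_force: [0.1, 0.4, -0.6]
width: 0.001
grasp_force: 0.0
```

```bash
python3 - <<'E'
from h import *
where(); tool(-135,153,35)
im=shot("top","t2")[125:290,235:415]
cv2.imwrite("pics/t2c.png",cv2.resize(im[:,:,::-1],None,fx=3.6,fy=3.6,interpolation=cv2.INTER_CUBIC))
E
```

```text
crate mm [-132.   155.7  117.2] yaw [1.79885357e+02 1.22646952e-01 1.72551770e+02] F [ 0.11494349  0.36110234 -0.62715687] t 6.0833 w 0.0007782402255829872
shift [ 0.0032 -0.0029  0.0821] turn None
```

View pics/t2c.png

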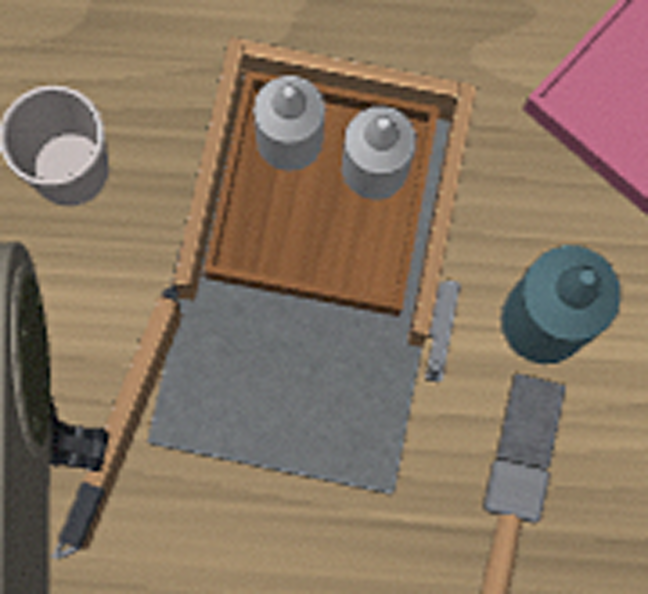

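The top view shows the tray against the back wall, both bottles standing at (290,120) and (380,150), the gate still open, and the bystanders untouched.

Request:
step_arm(rows=[[[0, 0.003, 0.02, 0, 0], [0.001, 0.003, 0.045, 0, 0], [0.002, 0.003, 0.065, 0, 0], [0.003, 0.002, 0.078, 0, 0], [0.003, 0, 0.082, 0, 0]]])

```text
time_s: 6.55
ee_pos: [0.4683, 0.1166, 0.032]
ee_rot: [-180.0, -0.2, 172.5]
ft_force: [-0.4, -0.8, -0.1]
width: 0.004
grasp_force: 0.0
```

```bash
python3 - <<'E'
from h import *
c=cam("top")
for u,v in((207,275),(402,313)):
  p=onz(c,u/3.6+234.6,v/3.6+124.6,.04)[:2]-M0; print("tray front crate mm",1000*p@ex,1000*p@ey)
where()
s=bot.get_state(); R=Ro.from_euler('xyz',s["ee_rot"],degrees=True).as_matrix()
for th in [1.75,1.65,1.55,1.45,1.35,1.25,1.15,1.05,.95,.85,.75,.65,.55,.45,.35,.28,.21,.15,.1,.05,0]:
  h=7+11*np.cos(th)+14.5*np.sin(th) if th<1.57 else 21.5; h=7+(h-7)*.93
  x=-8-135*np.sin(th)-h*np.cos(th); y=94-135*np.cos(th)+h*np.sin(th)
  print(th,np.round([x,y]),np.round(R.T@(W(x,y,35)-s["ee_pos"]),4))
E
```

```text
tray front crate mm 17.517570755896234 74.40121658680121
tray front crate mm 17.84465723899296 -72.75848489652597
crate mm [-135.7  151.8   32. ] yaw [-1.79954110e+02 -1.57188596e-01  1.72462134e+02] F [-0.35426573 -0.80750464 -0.07694308] t 6.55 w 0.004151106224713983
1.75 [-137.  138.] [ 0.0015 -0.0136 -0.003 ]
1.65 [-141.  125.] [ 0.0053 -0.0267 -0.0029]
1.55 [-143.  112.] [ 0.0078 -0.0399 -0.0029]
1.45 [-145.   99.] [ 0.009  -0.0526 -0.0029]
1.35 [-145.   86.] [ 0.0091 -0.0655 -0.0029]
1.25 [-143.   73.] [ 0.0079 -0.0785 -0.0029]
1.15 [-141.   60.] [ 0.0053 -0.0915 -0.0029]
1.05 [-137.   47.] [ 0.0015 -0.1044 -0.0029]
0.95 [-132.   35.] [-0.0037 -0.1169 -0.0029]
0.85 [-125.   23.] [-0.0102 -0.129  -0.0029]
0.75 [-117.   11.] [-0.018  -0.1405 -0.0029]
0.65 [-108.    1.] [-0.0271 -0.1513 -0.0029]
0.55 [-98.  -9.] [-0.0373 -0.1611 -0.003 ]
0.45 [-87. -18.] [-0.0487 -0.1699 -0.003 ]
0.35 [-74. -26.] [-0.061  -0.1775 -0.003 ]
0.28 [-65. -30.] [-0.0702 -0.1821 -0.003 ]
0.21 [-56. -34.] [-0.0797 -0.186  -0.0031]
0.15 [-47. -37.] [-0.0881 -0.1887 -0.0031]
0.1 [-40. -38.] [-0.0953 -0.1906 -0.0031]
0.05 [-33. -40.] [-0.1026 -0.1921 -0.0031]
0 [-25. -41.] [-0.11   -0.1931 -0.0031]
```

Request:
step_arm(rows=[[[0.001, -0.007, -0.003, 0, 0], [0.0015, -0.0135, -0.003, 0, 0], [0.0035, -0.02, -0.003, 0, 0], [0.005, -0.0265, -0.003, 0, 0], [0.0065, -0.033, -0.003, 0, 0]]])

```text
time_s: 6.97
ee_pos: [0.4597, 0.0844, 0.0386]
ee_rot: [180.0, 0.1, 172.4]
ft_force: [0.6, -0.9, -0.1]
width: -0.0
grasp_force: 0.2
```

Request:
step_arm(rows=[[[0.0015, -0.008, 0, 0, 0], [0.0025, -0.016, 0, 0, 0], [0.0025, -0.024, 0, 0, 0], [0.0025, -0.0325, 0, 0, 0], [0.002, -0.041, 0, 0, 0]]])

```text
time_s: 7.38
ee_pos: [0.4515, 0.0439, 0.0374]
ee_rot: [180.0, -0.0, 172.5]
ft_force: [-0.2, 0.3, -0.1]
width: 0.003
grasp_force: 0.2
```

Request:
step_arm(rows=[[[-0.0005, -0.0085, 0, 0, 0], [-0.002, -0.0175, 0, 0, 0], [-0.004, -0.026, 0, 0, 0], [-0.0075, -0.0345, 0, 0, 0], [-0.0115, -0.043, 0, 0, 0]]])

```text
time_s: 7.8
ee_pos: [0.4575, -0.0003, 0.0374]
ee_rot: [180.0, -0.0, 172.5]
ft_force: [0.4, 0.9, 0.3]
width: 0.003
grasp_force: 0.2
```

```bash
python3 - <<'E'
from h import *
where(); shot("scene","s3"); im=cv2.imread("pics/s3.png")[120:300,170:430]; cv2.imwrite("pics/s3c.png",cv2.resize(im,None,fx=3,fy=3))
s=bot.get_state(); R=Ro.from_euler('xyz',s["ee_rot"],degrees=True).as_matrix()
for th in [.95,.85,.75,.65,.55,.45,.35,.28,.21,.15,.1,.05,0]:
  h=7+.93*(11*np.cos(th)+14.5*np.sin(th))
  x=-8-135*np.sin(th)-h*np.cos(th); y=94-135*np.cos(th)+h*np.sin(th)
  print(th,np.round([x,y]),np.round(R.T@(W(x,y,35)-s["ee_pos"]),4))
E
```

```text
crate mm [-130.8   34.5   37.4] yaw [ 1.79998661e+02 -5.05244447e-03  1.72452471e+02] F [0.35156204 0.86514716 0.28443259] t 7.8 w 0.002569463058487752
0.95 [-132.   35.] [0.0019 0.0016 0.0027]
0.85 [-125.   23.] [-0.0046 -0.0105  0.0027]
0.75 [-117.   11.] [-0.0124 -0.022   0.0027]
0.65 [-108.    1.] [-0.0215 -0.0328  0.0027]
0.55 [-98.  -9.] [-0.0318 -0.0426  0.0027]
0.45 [-87. -18.] [-0.0431 -0.0514  0.0027]
0.35 [-74. -26.] [-0.0555 -0.059   0.0028]
0.28 [-65. -30.] [-0.0646 -0.0635  0.0028]
0.21 [-56. -34.] [-0.0742 -0.0674  0.0028]
0.15 [-47. -37.] [-0.0826 -0.0702  0.0028]
0.1 [-40. -38.] [-0.0898 -0.072   0.0028]
0.05 [-33. -40.] [-0.097  -0.0735  0.0028]
0 [-25. -41.] [-0.1044 -0.0746  0.0028]
```

View pics/s3c.png

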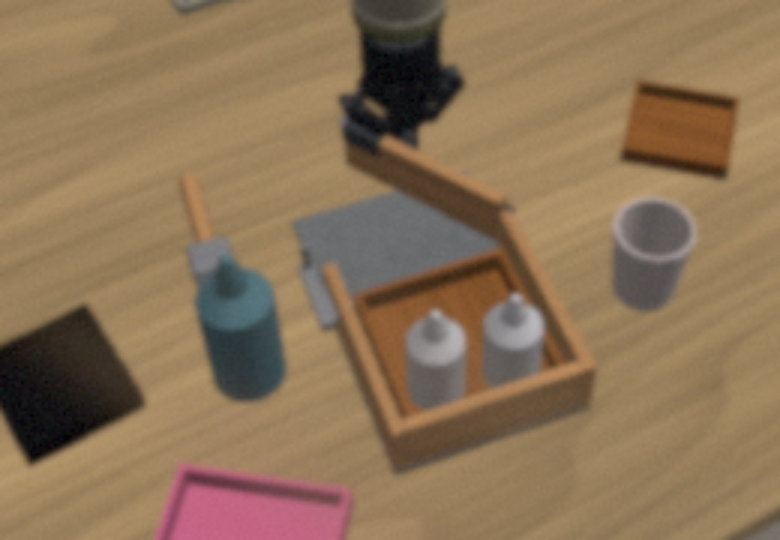

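The scene crop shows the gate about half closed, with the fingers behind it at (400,120), and both bottles standing at (437,355) and (512,335). I'll carry on with the sweep.

Request:
step_arm(rows=[[[-0.003, -0.007, 0, 0, 0], [-0.0075, -0.0145, 0, 0, 0], [-0.0125, -0.022, 0, 0, 0], [-0.017, -0.0275, 0, 0, 0], [-0.0215, -0.033, 0, 0, 0]]])

```text
time_s: 8.27
ee_pos: [0.4749, -0.0356, 0.0374]
ee_rot: [180.0, 0.0, 172.4]
ft_force: [-0.2, 0.2, 0.9]
width: -0.001
grasp_force: 0.2
```

Request:
step_arm(rows=[[[-0.005, -0.005, 0, 0, 0], [-0.0105, -0.01, 0, 0, 0], [-0.016, -0.0145, 0, 0, 0], [-0.0215, -0.0185, 0, 0, 0], [-0.027, -0.022, 0, 0, 0]]])

```text
time_s: 8.68
ee_pos: [0.4988, -0.0607, 0.0374]
ee_rot: [180.0, -0.0, 172.4]
ft_force: [0.2, -0.4, -0.3]
width: 0.004
grasp_force: 0.2
```

Request:
step_arm(rows=[[[-0.004, -0.0025, 0, 0, 0], [-0.008, -0.005, 0, 0, 0], [-0.012, -0.007, 0, 0, 0], [-0.016, -0.009, 0, 0, 0], [-0.02, -0.011, 0, 0, 0]]])

```text
time_s: 9.1
ee_pos: [0.5169, -0.0739, 0.0374]
ee_rot: [180.0, -0.0, 172.5]
ft_force: [-0.2, -0.4, -0.6]
width: 0.001
grasp_force: 0.2
```

```bash
python3 -c "
from h import *
where(); tool(-40,-38,37); tool(-25,-41,37)"
```

```text
crate mm [-62.  -30.5  37.4] yaw [ 1.79999698e+02 -8.83457389e-03  1.72462443e+02] F [-0.20211587 -0.43961782 -0.64615719] t 9.1 w 0.0005498595627114079
shift [-0.022  -0.0076  0.0004] turn None
shift [-0.037  -0.0106  0.0004] turn None
```

Request:
step_arm(rows=[[[-0.003, -0.001, 0, 0, 0], [-0.006, -0.002, 0, 0, 0], [-0.009, -0.003, 0, 0, 0], [-0.0115, -0.004, 0, 0, 0], [-0.014, -0.005, 0, 0, 0]]])

```text
time_s: 9.52
ee_pos: [0.5301, -0.0806, 0.0374]
ee_rot: [180.0, -0.0, 172.5]
ft_force: [-0.2, 1.2, 0.6]
width: -0.0
grasp_force: 0.2
```

Request:
step_arm(rows=[[[-0.002, -0.0005, 0, 0, 0], [-0.004, -0.001, 0, 0, 0], [-0.006, -0.0015, 0, 0, 0], [-0.008, -0.002, 0, 0, 0], [-0.01, -0.0025, 0, 0, 0]]])

```text
time_s: 9.93
ee_pos: [0.5394, -0.0843, 0.0374]
ee_rot: [180.0, -0.0, 172.5]
ft_force: [-7.9, 3.0, 2.5]
width: -0.002
grasp_force: 4.5
```

Request:
step_arm(rows=[[[-0.0015, -0.0005, 0, 0, 0], [-0.003, -0.0005, 0, 0, 0], [-0.0045, -0.001, 0, 0, 0], [-0.006, -0.001, 0, 0, 0], [-0.0075, -0.0015, 0, 0, 0]]])

```text
time_s: 10.35
ee_pos: [0.5443, -0.0859, 0.0371]
ee_rot: [179.9, -0.3, 172.5]
ft_force: [-10.3, 3.7, 7.8]
width: 0.002
grasp_force: 5.5
```

```bash
python3 -c "
from h import *
where()"
```

```text
crate mm [-33.3 -38.7  37.1] yaw [179.94329955  -0.32925323 172.46517533] F [-10.25316135   3.71591403   7.80585209] t 10.35 w 0.0015909332579302703
```

Request:
step_arm(rows=[[[-0.001, 0, 0, 0, 0], [-0.002, 0, 0, 0, 0], [-0.003, 0, 0, 0, 0], [-0.004, 0, 0, 0, 0], [-0.005, 0, 0, 0, 0]]])

```text
time_s: 10.77
ee_pos: [0.5522, -0.0877, 0.0376]
ee_rot: [-180.0, 0.1, 172.5]
ft_force: [0.1, -0.4, 0.7]
width: 0.001
grasp_force: 0.1
```

Request:
step_arm(rows=[[[-0.001, 0, 0, 0, 0], [-0.002, 0, 0, 0, 0], [-0.003, 0, 0, 0, 0], [-0.004, 0, 0, 0, 0], [-0.004, 0, 0, 0, 0]]])

```text
time_s: 11.18
ee_pos: [0.5528, -0.0878, 0.0372]
ee_rot: [-180.0, -0.4, 172.5]
ft_force: [-18.4, 1.0, 13.1]
width: 0.001
grasp_force: 9.0
```

```bash
python3 -c "
from h import *
where()"
```

```text
crate mm [-24.6 -39.5  37.2] yaw [-179.991213     -0.37468342  172.45778055] F [-18.37199713   1.02575026  13.08865841] t 11.1833 w 0.0006434079566202025
```

The force fell away at the snap and then rose to 18 N against the stop, so I'll back off and check.

Request:
step_arm(rows=[[[0.002, 0, 0, 0, 0], [0.006, 0, 0, 0, 0], [0.015, 0, 0, 0, 0], [0.03, 0, 0, 0, 0], [0.05, 0, 0, 0, 0]]])

```text
time_s: 11.6
ee_pos: [0.5067, -0.0817, 0.0378]
ee_rot: [-180.0, 0.1, 172.5]
ft_force: [0.6, 0.4, 0.3]
width: 0.002
grasp_force: 0.0
```

Request:
step_arm(rows=[[[0.01, 0, -0.03, 0, 0], [0.02, 0, -0.06, 0, 0], [0.03, 0.03, -0.09, 0, 0], [0.03, 0.065, -0.12, 0, 0], [0.03, 0.1, -0.15, 0, 0]]])

```text
time_s: 12.02
ee_pos: [0.4881, 0.0141, 0.1822]
ee_rot: [180.0, 0.1, 172.3]
ft_force: [1.2, 0.1, 0.7]
width: 0.001
grasp_force: 0.0
```

Request:
step_arm(rows=[[[0, 0.04, 0, 0, 0], [0, 0.08, 0, 0, 0], [0, 0.11, 0, 0, 0], [0, 0.11, 0, 0, 0], [0, 0.11, 0, 0, 0]]])

```text
time_s: 12.43
ee_pos: [0.5028, 0.1241, 0.1805]
ee_rot: [180.0, 0.0, 172.6]
ft_force: [0.4, -0.4, -1.0]
width: -0.001
grasp_force: 0.0
```

```bash
python3 - <<'E'
from h import *
where(); a=shot("top","t4")[125:270,235:415,::-1]; b=shot("scene","s4")[140:285,200:380,::-1]
cv2.imwrite("pics/f4.png",cv2.resize(np.hstack([a,b]),None,fx=2.2,fy=2.2,interpolation=cv2.INTER_CUBIC))
E
```

```text
crate mm [-102.5  163.9  180.5] yaw [1.79993947e+02 3.05081212e-02 1.72643242e+02] F [ 0.35556406 -0.37038487 -0.98381377] t 12.4333 w -0.0007921310324250049
```

View pics/f4.png

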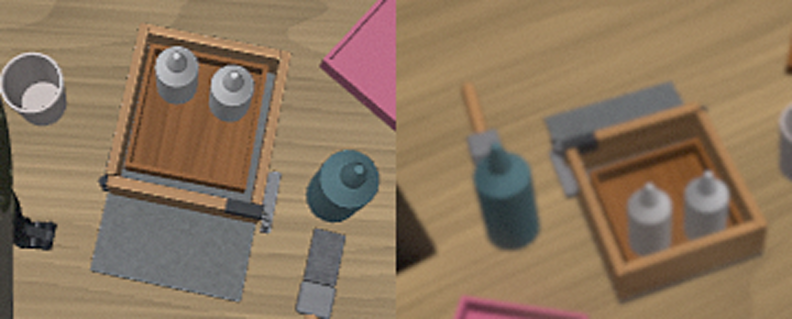

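Both views show the gate shut with the latch corner at the pin (250,208). The tray is against the back wall, both bottles are standing, and the cup, brush and big bottle are unmoved. I'm handing it in.

```bash
python3 -c "
from bench import bot
print(bot.finish_job())"
```

```text
the job is handed in; nothing more can be done
None
```

The job is handed in at about 12.5 s: the tray is home against the back wall with both bottles standing, the gate snapped shut under a slow push and stayed shut when the arm backed off, and the cup, brush and big bottle look unmoved.

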